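Hook the disc-rest bracket into the slotted stand and lock it

ROBOT

A 7-joint arm with a two-finger parallel gripper is mounted at the origin on the work surface. World frame = base frame: x ahead of the robot, y to its left, z up, the work surface at z = 0. Lengths are in m, angles in rad, forces in N, time in s.
With the tool pointing down it reaches from about 0.35 to 0.9 m from the base axis. Payload 8.1 kg.
Tool frame: the origin (TCP) lies between the finger pads; the fingertips stand ahead of it and the grasp point (between the pads) is the TCP (arm.nose_length is the z of the fingertips in the tool frame, in m); z points along the fingers, y is the line along which they close (so a half turn about z gives the same grasp; the last joint's range is limited). The gripper opens to 92 mm and grips with 3 to 60 N. Pads are 19 mm wide; open, the fingers measure 130 mm over their backs; the gripper's body (75 mm by 190 mm) begins 47 mm behind the grasp point.
Start: joints at [1.082, 0.434, 0.025, 1.573, -0.012, 1.134, -0.075], TCP at [0.235, -0.579, 0.246] pointing down, gripper open.
Joint ranges: [-2.62, 2.62], [-0.44, 2.09], [-1.27, 1.32], [0.08, 2.57], [-1.32, 4.46], [0.12, 2], [-2.74, 2.74]. Speed limits (rad/s): [2.22, 2.22, 3.01, 3.01, 3.14, 3.14, 3.14].

INTERFACE

Orientations are given as a rotation vector (axis times angle).
In Python, from cell import sensors, optics, arm gives the robot as it stands.
- The arm moves only by the tool arm_command, never from a script. Its argument "deltas" is one flat list of numbers, 7 for each row, row after row: the turn, a rotation vector about the world's x, y, z as a fraction of full scale, then the shift along the world's x, y, z as a fraction of full scale, then the finger opening in mm, from 0 to 91.8. In form: [wx, wy, wz, dx, dy, dz, fingers, wx, wy, wz, dx, dy, dz, fingers, ...]. A call has 1 to 20 rows; each row is the pose to reach, as a shift and turn from the pose commanded when the call began; what a row does not reach only later rows make up. Full scale, the value 1, is 1 m for a shift and 90 degrees for a turn. A row lasts 1/10 s, in which the tool goes at most 50 mm and 8.59 degrees, less where a joint would pass 70% of its speed; a pose out of reach is approached as far as the arm can. A call with a number of a shift or a turn outside -1 to 1 is refused whole. A call with a gripper value outside its range is refused whole. The fingers move at their own pace and stop on an object; "force" is the grip in N (left out, the last holds). Time passes only in rows, so rows that repeat a pose let the fingers close. It gives the time, the measured TCP pose, the force, the opening and the grip force at its end, in the units of the state.
- sensors.observe(): the state, without advancing time (a new reading comes with each control period).
- optics.get_image(name): name is "scene" or "top" or "wrist"; returns the picture (384x512x3 uint8, blue, green, red); there is no depth.
- optics.calibration(name): a dict with "camera_matrix" (3x3 intrinsics, pixels), "rvec" (rotation vector, rad) and "tvec" (3), from world to camera coordinates, as OpenCV has them. Camera axes: x right, y down, z forward; pixel columns grow to the right and rows downward; lengths in m; the calibration is good to about 2 mm. The wrist camera is an equidistant fisheye: a pixel r from the principal point sees the ray r / f radians off the axis. A picture is of the moment at which its call begins: read the wrist's pose just before it. calibration takes no time and is no camera call; for the wrist camera it gives the pose at the moment of the call.
- arm.sign_off(): hands the job in; it is judged then, once.
The state is a dict: "clock": time; "joints": joint angles; "dq": joint speeds; "joint_efforts": joint torques, N m; "position": TCP position; "ee_rot": TCP orientation; "force": force on the tool from outside, world axes, zero at the start; "ft_torque": the same for the moment, N m; "width": opening from 0.0 (shut) to 1.0 (fully open); "gripper_force": force on a finger pad.
Only numpy, scipy, OpenCV 4.12 (cv2) and the standard library are available. Lean on these libraries where they do the work, as an engineer would, in place of code of your own. Each camera call takes 0.05 s, during which the arm holds its last target. There are 200 camera calls.

TASK

Fit the steel shelf bracket that has the two hooked tabs onto the upright slotted stand: put both tabs through the two slots, then push the bracket down until it snaps past the sprung roller and is locked fully home, level, with its back against the plate. Work gently (a push of about 15 N is enough; all the contact forces between bracket and stand together must stay under 60 N), let go of it, and leave the plain bracket and everything else on the table where it is.

Things in the scene. Friction and masses are not known exactly. Their poses are not given: they have to be found in the camera images.
- hook_bracket: Loose steel shelf bracket, 0.2 to 0.4 kg, with two hooked tabs; stands on its shelf, as it will be fitted. Origin: underside, middle of the flat back face; +x = out of the back, the way the tabs point. Back plate x -5..0, y +-35, z 0..45 mm, with a gap y +-11, z 0..38 crossed by a round catch bar (z 15..20). Shelf x -80..-5, y +-35, 5 mm thick, front lip 11 mm high.
- web_grip (a point): Grip point of the hooked bracket, at x -40, z 30 mm of its frame, in the upright middle web: 10 mm thick (y -5..5), x -73..-5, z 5..45 mm. Grasp here from above, across y; the shelf's top lies 25 mm below this point.
- tab_left (a point): Lower outer tip of the hooked bracket's +y tab (x 10, y 24, z 6 mm in its frame). Each tab is 8 mm wide: a neck x 0..5.5, z 30..36, then a finger x 5.5..10, z 6..36 mm that hangs 24 mm below the neck.
- tab_right (a point): The same on the -y tab (y -24 mm).
- plain_bracket: Loose bystander: a bracket of the same size and steel but with a bare back, no tabs. Origin and axes as for the hooked one. The two may stand in either place. Leave alone.
- stand: Fixed. Origin: table level, below the middle of its slotted plate's front face; +x into the plate, the way the tabs go. Foot 8 mm thick, x -30..100, y +-80; posts behind the plate at y +-38..50, to z 120 mm. Plate x 0..4, y +-50. The plate (with slots and catch) slides on the posts and is clamped 2 to 22 mm above its lowest position: not reported, find it by feel or sight. Lowest: top at z 123.
- slot_left (a point): Where the middle of the bottom edge of the +y slot would be with the plate in its lowest position (front face, y 24, z 78 mm of the stand). The real slot is 2 to 22 mm higher, both slots alike. Slots are 14 mm wide, 33 mm high (78..111 with the plate lowest); the tab, 30 mm high, has 3 mm to spare in all.
- slot_right (a point): The same for the -y slot (y -24 mm).
- home (a point): Where the bracket's origin would be when locked with the plate in its lowest position: on the plate's face, z 48 mm of the stand (really 2 to 22 mm higher, as the plate). To enter the slots it must be 24 to 27 mm above its true locked height; pushed down, the tab necks land on the slot bottoms and stop it hard.
- catch (a joint): Sprung roller in the middle of the plate (10 mm thick, 12 mm wide, lying along y, centre z 72.2 mm with the plate lowest, 3 mm proud of the face). In m: 0 = sprung out, to 0.003 while the bracket's catch bar presses it in. Spring 9 N plus 1.5 N/mm. Pushing the bracket down past it takes about 8 to 12 N; it springs out above the catch bar within 1 mm of home and holds the bracket down.
- dish: Loose white porcelain bowl, 90 mm across, 26 mm high; origin centre of underside. Bystander.
- punch: Loose steel pin punch lying along its x, 120 mm long, 12 mm thick; origin at the table, 50 mm from its thick end. Bystander.
- stop_lever: Loose brass stop lever lying flat, 13 mm radius hub at the origin, arm 75 mm along its x, up to 14 mm high. Bystander.
- cork_block: Loose cork block 70 x 50 x 30 mm; origin centre of underside. Bystander.
- walnut_shell: Fixed empty walnut music box shell, 160 x 220 x 85 mm, open top; origin centre of underside. Bystander.
- disc_clip: Fixed wooden foot with a steel clip holding a 200 mm perforated zinc disc upright (disc plane across its x), 215 mm high; origin centre of underside. Bystander.
There are look-alikes about, which are no part of the job. What is shaped like the hook_bracket but yellow is not meant.

How it is judged:
On the way, in this order (a step that is already met when the one before it is completed fails the run):
1. both tabs are through the slots and the back is against the plate (within 3 mm), the bracket still raised above the catch (x of hook_bracket in the frame of stand above -0.003 m and z of hook_bracket in the frame of stand above 0.0725 m and y of hook_bracket in the frame of stand between -0.004 and 0.004 m and angle between hook_bracket's own z axis and vertical below 0.12 rad), for 0.1 s.
2. the bracket is pushed down over the roller, which is pressed in (value of joint catch above 0.0008 m), for 0.02 s.
At the end, for the whole second after the job is handed in: The hooked bracket hangs in both slots of the stand, released and at rest, back within 3 mm of the plate and 4 mm of its middle, level within 0.1 rad, pushed down past the roller (underside below 72 mm) with the roller sprung out again above the catch bar (catch below 0.6 mm) (x of hook_bracket in the frame of stand between -0.003 and 0.003 m and y of hook_bracket in the frame of stand between -0.004 and 0.004 m and z of hook_bracket in the frame of stand between 0.048 and 0.072 m and value of joint catch below 0.0006 m and angle between hook_bracket's own z axis and vertical below 0.1 rad and angle between the x axis of hook_bracket and the x axis of stand, either way round below 0.12 rad and linear speed of hook_bracket below 0.02 m/s); the robot touches nothing.
It fails at once if the contact forces between bracket and stand together pass 60 N (contact force between hook_bracket and stand above 60 N).
It fails at once if the plain bracket is moved more than 20 mm (distance of plain_bracket from where it was at the start of the episode above 0.02 m).
It fails at once if the dish, punch, stop lever or cork block is moved more than 20 mm (distance of any of dish, punch, stop_lever, cork_block from where it was at the start of the episode above 0.02 m).
It also fails if it takes over 51 s, if anything falls off the work surface, if the arm or the gripper's body presses on something with over 40 N, if the wrist force passes 120 N, or if a joint passes its speed limit or range.

## Working session

There is one attempt and no reset: what is moved stays moved. The work goes in short steps, Python scripts to look and compute and a tool call to move; the robot and the scene stay as the last step left them, time stands still between calls to the robot, and variables do not carry over. Pictures are saved under pics/ and viewed, at most 10 in all, crops included, and the job is handed in when it is done.

Besides the shell and the picture viewer there is one more tool, called after "Call:" as name(argument=value, ...), one argument or row to a line, values as JSON. arm_command: Moves the arm, as the interface text tells. Its arguments: {"type":"object","properties":{"deltas":{"type":"array","items":{"type":"number"}},"force":{"type":"number"}},"required":["deltas"]}

```bash
mkdir -p pics; python3 - <<'E'
from cell import sensors, optics, arm
import cv2,numpy as np
a=optics.get_image("scene");b=optics.get_image("top")
cv2.imwrite("pics/scene0.png",a);cv2.imwrite("pics/top0.png",b)
for n in("scene","top","wrist"):
    c=optics.calibration(n);print(n,c)
s=sensors.observe();print(s,arm.nose_length)
E
```

```text
scene {'camera_matrix': array([[400.53312959,   0.        , 255.30912557],
       [  0.        , 400.53312959, 194.71652346],
       [  0.        ,   0.        ,   1.        ]]), 'rvec': array([ 2.04784976,  1.46897311, -0.5204008 ]), 'tvec': array([-0.1587912 , -0.30658363,  1.59725641])}
top {'camera_matrix': array([[362.03477734,   0.        , 252.93580886],
       [  0.        , 362.03477734, 192.88901815],
       [  0.        ,   0.        ,   1.        ]]), 'rvec': array([ 2.12932411, -2.18778508,  0.10152516]), 'tvec': array([0.02729641, 0.50322964, 1.20156765])}
wrist {'camera_matrix': array([[297.31863964,   0.        , 255.86108307],
       [  0.        , 297.31863964, 194.05377797],
       [  0.        ,   0.        ,   1.        ]]), 'rvec': array([-2.39023139,  1.60826298,  0.24754924]), 'tvec': array([-0.62380681, -0.03760708,  0.39052064])}
{'clock': 0.1, 'joints': array([ 1.08239989,  0.43517375,  0.02497513,  1.57397293, -0.01161692,
        1.13401324, -0.07509446]), 'dq': array([ 0.000558  , -0.00010479, -0.00050711, -0.00098418,  0.00107968,
        0.00139889,  0.00071974]), 'joint_efforts': array([ 2.88040021e-03, -6.69129610e+01,  9.87882838e-01, -3.15147972e+01,
       -6.05227333e-02,  3.72458319e-02,  7.19255218e-05]), 'position': array([ 0.23498534, -0.57868847,  0.24502358]), 'ee_rot': array([-3.08200274e+00, -6.01882840e-01,  6.04137421e-04]), 'force': array([1.36042216, 0.2041925 , 0.20210252]), 'ft_torque': array([ 0.01834688, -0.02598358,  0.01805807]), 'gripper_force': 0.0, 'width': 0.9955346916646775} 0.019
```

View pics/scene0.png

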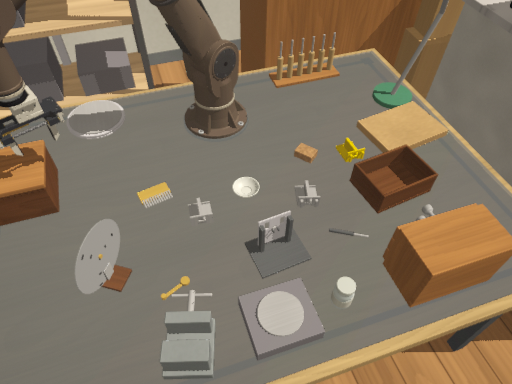

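View pics/top0.png

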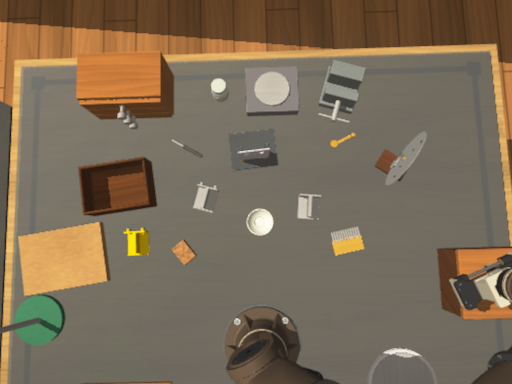

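The scene view shows two grey brackets: A at scene (200,208) / top (308,207), and B at scene (308,191) / top (205,197). The yellow look-alike is at scene (350,150) / top (137,242), and the stand is at scene (277,240) / top (253,150). I'll enlarge A, B and the stand to see which bracket has tabs.

```bash
python3 - <<'E'
import cv2,numpy as np
a=cv2.imread("pics/scene0.png");b=cv2.imread("pics/top0.png")
def c(im,u,v,w,h,s):return cv2.resize(im[v-h:v+h,u-w:u+w],None,fx=s,fy=s,interpolation=cv2.INTER_CUBIC)
r1=np.hstack([c(b,205,197,20,22,6.6),c(b,308,207,20,22,6.6),c(b,253,150,20,22,6.6)])
r2=np.hstack([c(a,308,191,20,22,6.6),c(a,200,208,20,22,6.6),c(a,277,230,20,22,6.6)])
cv2.imwrite("pics/crop1.png",np.vstack([r1,r2])); print(r1.shape)
E
```

```text
(290, 792, 3)
```

View pics/crop1.png

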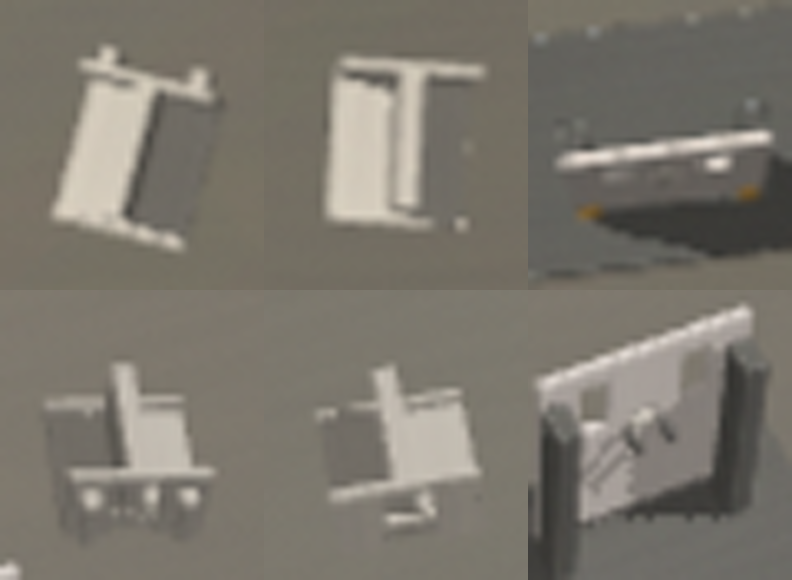

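Left crop, B at top (205,197), is the target: it is grey and has two tab stubs sticking out of its back, at top (201,183) and (215,186). A has a bare back, so it is the plain bracket, and the yellow one is excluded. Next I'll fit coarse poses from the pixels.

```bash
cat > h.py <<'E'
from cell import sensors, optics, arm
import cv2,numpy as np
from scipy.optimize import least_squares
from scipy.spatial.transform import Rotation as R
def proj(c,P,fish=False):
    P=np.atleast_2d(P).astype(float)
    if not fish: return cv2.projectPoints(P,c["rvec"],c["tvec"],c["camera_matrix"],None)[0].reshape(-1,2)
    return cv2.fisheye.projectPoints(P.reshape(-1,1,3),np.array(c["rvec"],float).reshape(3,1),np.array(c["tvec"],float).reshape(3,1),c["camera_matrix"],np.zeros(4))[0].reshape(-1,2)
def tf(p,P):
    c,s=np.cos(p[2]),np.sin(p[2]);P=np.array(P,float)
    return np.c_[p[0]+c*P[:,0]-s*P[:,1],p[1]+s*P[:,0]+c*P[:,1],P[:,2]]
E
python3 - <<'E'
from h import *
T=optics.calibration("top");S=optics.calibration("scene")
def cr(k,row,pts):
    u0,v0=[[(185,175),(288,185),(233,128)],[(288,169),(180,186),(257,208)]][row][k]
    return [(u0+(x-264*k)/6.6-.42,v0+(y-290*row)/6.6-.42) for x,y in pts]
m=1e-3
# bracket
Pt=[(0,35,45),(0,-35,45),(-80,35,11),(-80,-35,11)];ut=cr(0,0,[(80,60),(214,90),(53,218),(183,246)])
Ps=[(0,35,45),(0,-35,45)];us=cr(0,1,[(215,468),(68,468)])
f=lambda p:np.r_[(proj(T,tf(p,np.array(Pt)*m))-ut).ravel(),(proj(S,tf(p,np.array(Ps)*m))-us).ravel()]
r=least_squares(f,[.5,.1,0]);print("br",r.x,r.fun.round(1))
Pt=lambda d:np.array([(0,50,123+d*1e3),(0,-50,123+d*1e3)])*m
ft=cr(2,0,[(560,167),(772,140)]); fs=cr(2,1,[(537,382),(750,307)])
F=np.array([(-30,80,8),(-30,-80,8),(100,80,8),(100,-80,8)])*m; uf=[(233,170),(277,163),(229,136),(273,129)]
f=lambda p:np.r_[(proj(T,tf(p,Pt(p[3])))-ft).ravel(),(proj(S,tf(p,Pt(p[3])+[.004,0,0]))-fs).ravel(),(proj(T,tf(p,F))-uf).ravel()*.5]
r=least_squares(f,[.65,0,0,.01]);print("st",r.x,r.fun.round(1))
c=optics.calibration("wrist");Rw=R.from_rotvec(c["rvec"]).as_matrix();s=sensors.observe()
Rt=R.from_rotvec(s["ee_rot"]).as_matrix();C=-Rw.T@c["tvec"]
print("cam in tool",Rt.T@(C-s["position"]),"axes(cols cam xyz)\n",Rt.T@Rw.T,"\ntool\n",Rt)
E
```

```text
br [ 0.52742928  0.16832137 -0.26375549] [-0.1  0.5 -0.3  0.8 -0.2  0.4 -0.2  0.9 -0.3  1.2  0.3  2.1]
st [0.62134464 0.00691454 0.37860267 0.01005821] [  1.5   5.3  -1.4  -3.   29.4 -13.9 -29.4  15.9   1.6   3.4   0.8  -2.1
  -3.6   3.5  -4.6  -1.8]
cam in tool [ 0.08075468 -0.00033623 -0.13788112] axes(cols cam xyz)
 [[ 2.72254279e-04 -9.54503931e-01 -2.98198209e-01]
 [ 9.99999922e-01  3.45009866e-04 -1.91345936e-04]
 [ 2.85521772e-04 -2.98198134e-01  9.54503951e-01]] 
tool
 [[ 9.26526114e-01  3.76229917e-01 -6.40046238e-04]
 [ 3.76230444e-01 -9.26525251e-01  1.26993158e-03]
 [-1.15232749e-04 -1.41742965e-03 -9.99998989e-01]]
```

```bash
python3 - <<'E'
from h import *
T=optics.calibration("top");S=optics.calibration("scene");m=1e-3
def cr(k,row,pts):
    u0,v0=[[(185,175),(288,185),(233,128)],[(288,169),(180,186),(257,208)]][row][k]
    return [(u0+(x-264*k)/6.6-.42,v0+(y-290*row)/6.6-.42) for x,y in pts]
Pt=lambda d:np.array([(0,50,123+d*1e3),(0,-50,123+d*1e3)])*m
ft=cr(2,0,[(560,167),(772,140)]); fs=cr(2,1,[(750,310),(537,385)])
F=np.array([(-30,80,8),(-30,-80,8),(100,80,8),(100,-80,8)])*m; uf=[(233,170),(277,163),(229,136),(273,129)]
f=lambda p:np.r_[(proj(T,tf(p,Pt(p[3])))-ft).ravel(),(proj(S,tf(p,Pt(p[3])+[0,0,0])+[.002,0,0])-fs).ravel(),(proj(T,tf(p,F))-uf).ravel()*.3]
r=least_squares(f,[.65,0,0,.01]);print("st",r.x,r.fun.round(1))
E
```

```text
st [0.62422935 0.007258   0.09701409 0.01411675] [ 0.1 -0.1 -0.3  0.  -0.1 -0.2 -0.1  0.2 -0.2  0.1  0.3  0.5 -0.3 -0.6
  0.  -0.2]
```

Call:
arm_command(
  deltas=[0, 0, -0.414, 0.254, 0.758, 0, 91.8, 0, 0, -0.414, 0.254, 0.758, 0, 91.8, 0, 0, -0.414, 0.254, 0.758, 0, 91.8, 0, 0, -0.414, 0.254, 0.758, 0, 91.8, 0, 0, -0.414, 0.254, 0.758, 0, 91.8, 0, 0, -0.414, 0.254, 0.758, 0, 91.8, 0, 0, -0.414, 0.254, 0.758, 0, 91.8, 0, 0, -0.414, 0.254, 0.758, 0, 91.8, 0, 0, -0.414, 0.254, 0.758, 0, 91.8, 0, 0, -0.414, 0.254, 0.758, 0, 91.8, 0, 0, -0.414, 0.254, 0.758, 0, 91.8, 0, 0, -0.414, 0.254, 0.758, 0, 91.8, 0, 0, -0.414, 0.254, 0.758, 0, 91.8, 0, 0, -0.414, 0.254, 0.758, 0, 91.8, 0, 0, -0.414, 0.254, 0.758, 0, 91.8, 0, 0, -0.414, 0.254, 0.758, 0, 91.8, 0, 0, -0.414, 0.254, 0.758, -0.04, 91.8, 0, 0, -0.414, 0.254, 0.758, -0.04, 91.8, 0, 0, -0.414, 0.254, 0.758, -0.04, 91.8, 0, 0, -0.414, 0.254, 0.758, -0.04, 91.8],
)

```text
clock: 2.1
position: [0.4896, 0.1779, 0.2069]
ee_rot: [3.114, -0.417, 0.002]
force: [-0.4, 0.8, 0.4]
width: 1.001
gripper_force: 0.0
```

```bash
python3 - <<'E'
from h import *
c=optics.calibration("wrist");im=optics.get_image("wrist");cv2.imwrite("pics/w1.png",im);np.save("w1.npy",c,allow_pickle=True)
m=1e-3
P=np.array([(0,35,45),(0,-35,45),(-5,35,45),(-80,35,11),(-80,-35,11),(10,24,36),(10,-24,36)])*m
u=proj(c,tf((.5274,.1683,-.2638),P),True);print(u.round(0).tolist())
Q=np.array([(0,50,137),(0,-50,137),(4,50,137),(4,-50,137)])*m
print(proj(c,tf((.6242,.0073,.097),Q),True).round(0).tolist())
E
```

```text
[[221.0, 145.0], [290.0, 145.0], [221.0, 150.0], [226.0, 208.0], [285.0, 208.0], [232.0, 135.0], [279.0, 135.0]]
[[370.0, 8.0], [465.0, -7.0], [368.0, 3.0], [464.0, -11.0]]
```

View pics/w1.png

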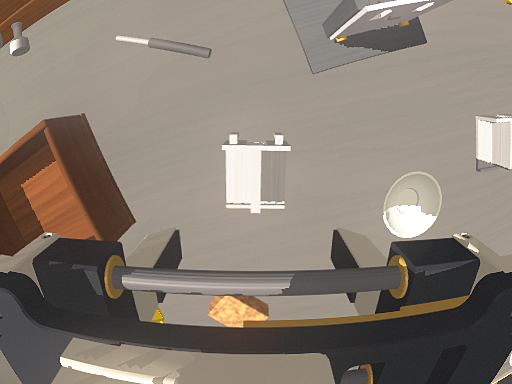

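The wrist view shows the hooked bracket square in the picture: back edge (222,146) to (291,146), tabs at (234,138) and (278,138). That agrees with the fit to about 1 px. I'll lower and grip.

Call:
arm_command(
  deltas=[0, 0, 0, 0, 0.001, -0.05, 45, 0, 0, 0, 0, 0.001, -0.1, 45, 0, 0, 0, 0, 0.001, -0.14, 45, 0, 0, 0, 0, 0.001, -0.165, 45, 0, 0, 0, 0, 0.001, -0.176, 45, 0, 0, 0, 0, 0.001, -0.176, 45, 0, 0, 0, 0, 0.001, -0.176, 45, 0, 0, 0, 0, 0.001, -0.176, 5, 0, 0, 0, 0, 0.001, -0.176, 5, 0, 0, 0, 0, 0.001, -0.176, 5, 0, 0, 0, 0, 0.001, -0.176, 5, 0, 0, 0, 0, 0.001, -0.176, 5],
  force=40,
)

```text
clock: 3.35
position: [0.4892, 0.1798, 0.0299]
ee_rot: [3.114, -0.415, 0.0]
force: [0.3, -0.4, 10.0]
width: 0.109
gripper_force: 37.8
```

Call:
arm_command(
  deltas=[0, 0, 0, 0, 0, 0.02, 5, 0, 0, 0, 0, 0, 0.05, 5, 0, 0, 0, 0, 0, 0.09, 5, 0, 0, 0, 0, 0, 0.14, 5, 0, 0, 0.05, 0.012, -0.04, 0.14, 5, 0, 0, 0.1, 0.024, -0.08, 0.14, 5, 0, 0, 0.15, 0.036, -0.12, 0.14, 5, 0, 0, 0.2, 0.048, -0.155, 0.14, 5, 0, 0, 0.2305, 0.055, -0.18, 0.14, 5, 0, 0, 0.2305, 0.055, -0.18, 0.14, 5, 0, 0, 0.2305, 0.055, -0.18, 0.14, 5, 0, 0, 0.2305, 0.055, -0.18, 0.14, 5],
)

```text
clock: 4.55
position: [0.5436, 0.0012, 0.1695]
ee_rot: [-3.137, -0.155, 0.001]
force: [-0.7, 1.0, -1.7]
width: 0.105
gripper_force: 40.0
```

```bash
python3 - <<'E'
from h import *
c=optics.calibration("wrist");im=optics.get_image("wrist");np.save("w2.npy",c,allow_pickle=True)
s=sensors.observe();print(s["position"],s["ee_rot"],s["force"],s["width"])
cv2.imwrite("pics/w2full.png",im)
cv2.imwrite("pics/w2.png",cv2.resize(im[0:270,146:366],(660,810))[:600] if 0 else cv2.resize(im[30:230,130:390],None,fx=3,fy=3,interpolation=cv2.INTER_CUBIC))
E
```

```text
[0.54368691 0.00140462 0.16963543] [-3.13718157e+00 -1.55742724e-01  8.02784314e-04] [-0.68232415  0.35274329 -2.86183569] 0.10650660654068726
```

View pics/w2.png

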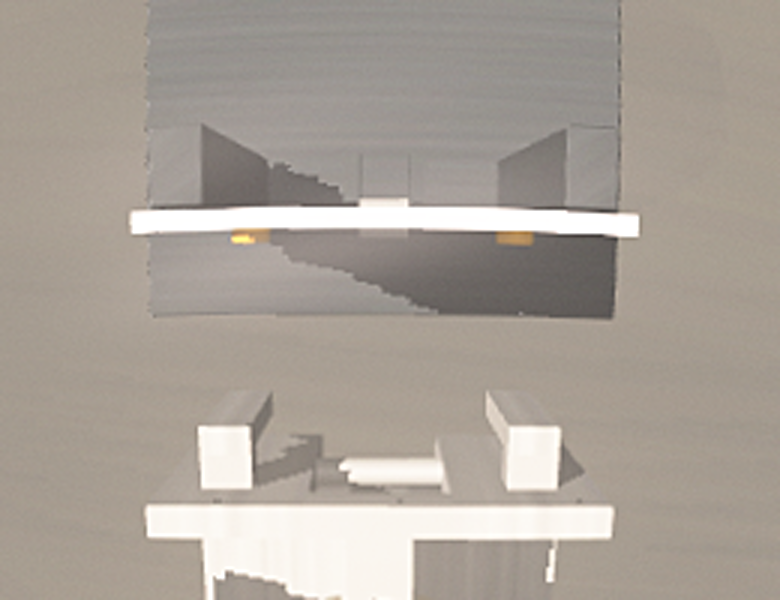

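The picture shows the plate's top edge at crop (130..638, ~236) and the bracket's back edge at (147..612, ~506), parallel to it. I'll fit both to sub-millimetre.

```bash
python3 - <<'E'
from h import *
c=np.load("w2.npy",allow_pickle=True).item();m=1e-3
px=lambda pts:np.array([(130+(x+.5)/3-.5,30+(y+.5)/3-.5) for x,y in pts])
# bracket: z0 known
z0=.1396
B=np.array([(0,35,45),(0,-35,45),(-5,35,45),(-5,-35,45),(10,28,36),(10,20,36),(10,-20,36),(10,-28,36)])*m
ub=px([(146,506),(613,506),(146,537),(613,537),(198,427),(251,427),(508,427),(560,427)])
g=lambda p:(proj(c,tf(p,B)+[0,0,p[3]],True)-ub).ravel()
r=least_squares(g,[.584,.005,.097,z0]);print("br free",r.x.round(4),r.fun.round(1));
r1=least_squares(lambda p:g(np.r_[p,z0]),[.584,.005,.097]);b=r1.x;print("br",b.round(4),r1.fun.round(1))
Q=lambda d:np.array([(0,50,123+d*1e3),(0,-50,123+d*1e3)])*m
us=px([(131,236),(638,237)])
h=lambda p:np.r_[(proj(c,tf(p,Q(p[3])),True)-us).ravel()]
r=least_squares(h,[.624,.007,.097,.014]);s=r.x;print("st",s.round(4),r.fun.round(2))
F=np.array([(-30,80,8),(-30,-80,8)])*m
print("foot front",proj(c,tf(s,F),True)*3-[390,90])
S=sensors.observe();p=S["position"]
# bracket origin in stand frame
cs,sn=np.cos(s[2]),np.sin(s[2]);D=b[:2]-s[:2]
print("br in stand",cs*D[0]+sn*D[1],-sn*D[0]+cs*D[1],"yaw",b[2]-s[2],"tcp yaw",R.from_rotvec(S["ee_rot"]).as_matrix()[:2,0],"br-tcp",b[:2]-p[:2])
print("stand x axis",cs,sn)
E
```

```text
br free [0.5834 0.0053 0.0992 0.1387] [-0.3  0.1  0.2  0.1  0.6  0.2 -0.7  0.2  0.1 -0.1 -0.6 -0.2  0.5 -0.2
  0.1 -0.1]
br [0.5837 0.0053 0.0992] [-0.8  0.2  0.7  0.2  0.1  0.4 -0.2  0.4 -0.3 -0.2 -0.9 -0.3  0.8 -0.3
  0.5 -0.2]
st [0.6227 0.0081 0.0981 0.0106] [-0. -0.  0. -0.]
foot front [[148.09109104 318.2905276 ]
 [614.53418427 318.90810606]]
br in stand -0.03916063992643572 0.0010278528677718167 yaw 0.0011209663737657832 tcp yaw [0.9950829  0.09904433] br-tcp [0.03996562 0.00392805]
stand x axis 0.9951913378145788 0.09794999305170432
```

Call:
arm_command(
  deltas=[0, 0, 0, 0.01, 0.0005, 0, 5, 0, 0, 0, 0.02, 0.001, 0, 5, 0, 0, 0, 0.028, 0.0018, 0, 5, 0, 0, 0, 0.0333, 0.0023, 0, 5, 0, 0, 0, 0.0333, 0.0023, -0.004, 5, 0, 0, 0, 0.0333, 0.0023, -0.007, 5, 0, 0, 0, 0.0333, 0.0023, -0.009, 5, 0, 0, 0, 0.0333, 0.0023, -0.009, 5, 0, 0, 0, 0.0333, 0.0023, -0.009, 5],
  force=55,
)

```text
clock: 5.5
position: [0.5773, 0.0022, 0.1608]
ee_rot: [3.138, 0.153, -0.0]
force: [0.5, 0.1, -3.0]
width: 0.109
gripper_force: 55.0
```

Call:
arm_command(
  deltas=[0, 0, 0, 0, 0, -0.0005, 5, 0, 0, 0, 0, 0, -0.001, 5, 0, 0, 0, 0, 0, -0.0015, 5, 0, 0, 0, 0, 0, -0.0015, 5, 0, 0, 0, 0, 0, -0.0015, 5],
)

```text
clock: 6.0
position: [0.5775, 0.0022, 0.1593]
ee_rot: [3.138, 0.153, 0.0]
force: [-0.8, -0.2, -1.9]
width: 0.107
gripper_force: 55.0
```

```bash
cat > st.py <<'E'
from h import *
s=sensors.observe();print(s["clock"],s["position"].round(4),s["ee_rot"].round(4),s["force"].round(1),s["ft_torque"].round(2))
E
python3 st.py
```

```text
6.0 [0.5775 0.0022 0.1593] [3.1378 0.153  0.    ] [-0.8 -0.2 -1.9] [ 0.02  0.04 -0.04]
```

Call:
arm_command(
  deltas=[0, 0, 0, 0, 0, -0.0005, 5, 0, 0, 0, 0, 0, -0.001, 5, 0, 0, 0, 0, 0, -0.001, 5, 0, 0, 0, 0, 0, -0.001, 5],
)

```text
clock: 6.4
position: [0.5774, 0.0022, 0.1582]
ee_rot: [3.138, 0.153, -0.0]
force: [0.3, 0.5, -2.8]
width: 0.102
gripper_force: 55.0
```

Call:
arm_command(
  deltas=[0, 0, 0, 0, 0, -0.0005, 5, 0, 0, 0, 0, 0, -0.001, 5, 0, 0, 0, 0, 0, -0.001, 5, 0, 0, 0, 0, 0, -0.001, 5],
)

```text
clock: 6.8
position: [0.5775, 0.0022, 0.1578]
ee_rot: [3.138, 0.153, 0.001]
force: [-3.7, 0.1, 5.6]
width: 0.107
gripper_force: 55.0
```

Call:
arm_command(
  deltas=[0, 0, 0, 0, 0, 0.003, 5, 0, 0, 0, -0.005, -0.0005, 0.004, 5, 0, 0, 0, -0.014, -0.0014, 0.004, 5, 0, 0, 0, -0.02, -0.002, 0, 5, 0, 0, 0, -0.02, -0.002, -0.015, 5, 0, 0, 0, -0.02, -0.002, -0.03, 5, 0, 0, 0, -0.02, -0.002, -0.04, 5, 0, 0, 0, -0.02, -0.002, -0.043, 5, 0, 0, 0, -0.02, -0.002, -0.043, 5, 0, 0, 0, -0.02, -0.002, -0.043, 5, 0, 0, 0, -0.02, -0.002, -0.043, 5],
)

```text
clock: 7.9
position: [0.5579, 0.0003, 0.1148]
ee_rot: [-3.138, -0.153, -0.002]
force: [0.0, -0.1, -2.7]
width: 0.102
gripper_force: 55.0
```

```bash
python3 - <<'E'
from h import *
c=optics.calibration("wrist");im=optics.get_image("wrist");np.save("w3.npy",c,allow_pickle=True)
s=sensors.observe();print(s["position"],s["ee_rot"],s["force"],s["width"])
cv2.imwrite("pics/w3full.png",im)
cv2.imwrite("pics/w3.png",cv2.resize(im[30:230,130:390],None,fx=3,fy=3,interpolation=cv2.INTER_CUBIC))
E
```

```text
[5.57883922e-01 2.76065746e-04 1.14818235e-01] [3.13783603e+00 1.52929244e-01 1.66789665e-03] [ 0.49792465  0.22461385 -3.92915146] 0.1057382118837899
```

View pics/w3.png

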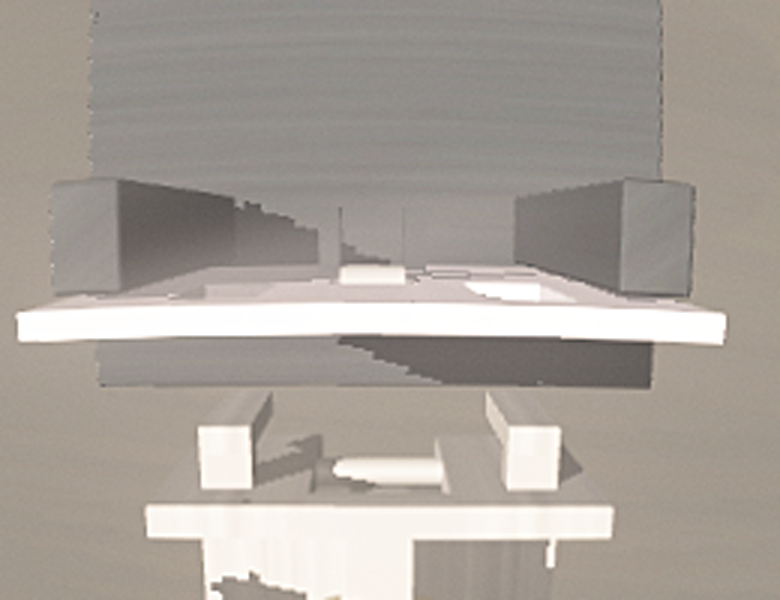

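```bash
python3 - <<'E'
from h import *
c=np.load("w3.npy",allow_pickle=True).item();m=1e-3
px=lambda pts:np.array([(130+(x+.5)/3-.5,30+(y+.5)/3-.5) for x,y in pts])
z0=.1148-.0299
B=np.array([(0,35,45),(0,-35,45),(-5,35,45),(-5,-35,45),(10,28,36),(10,20,36),(10,-20,36),(10,-28,36)])*m
ub=px([(146,506),(613,506),(146,537),(613,537),(198,427),(251,427),(508,427),(560,427)])
b=least_squares(lambda p:(proj(c,tf(p,B)+[0,0,z0],True)-ub).ravel(),[.6,.005,.097]).x
Q=lambda d:np.array([(0,50,123+d*1e3),(0,-50,123+d*1e3)])*m
us=px([(18,342),(726,344)])
r=least_squares(lambda p:(proj(c,tf(p,Q(p[3])),True)-us).ravel(),[.624,.007,.097,.011]);s=r.x
cs,sn=np.cos(s[2]),np.sin(s[2]);D=b[:2]-s[:2]
print(b.round(4),s.round(4),"br in stand",cs*D[0]+sn*D[1],-sn*D[0]+cs*D[1],b[2]-s[2])
E
```

```text
[0.5979 0.0044 0.0979] [0.6231 0.008  0.094  0.0108] br in stand -0.025491550965631007 -0.0012407288338389245 0.0039354427032470135
```

Call:
arm_command(
  deltas=[0, 0, 0, 0.0, 0.0012, -0.0005, 5, 0, 0, 0, 0.005, 0.0017, -0.0005, 5, 0, 0, 0, 0.01, 0.0022, -0.0005, 5, 0, 0, 0, 0.0125, 0.0024, -0.0005, 5, 0, 0, 0, 0.015, 0.0027, -0.0005, 5, 0, 0, 0, 0.0165, 0.0028, -0.0005, 5, 0, 0, 0, 0.018, 0.003, -0.0005, 5, 0, 0, 0, 0.018, 0.003, -0.0005, 5],
)

```text
clock: 8.75
position: [0.5756, 0.0032, 0.1137]
ee_rot: [-3.138, -0.153, -0.0]
force: [-0.5, 0.1, -3.3]
width: 0.105
gripper_force: 55.0
```

Call:
arm_command(
  deltas=[0, 0, 0, 0.001, 0.0001, 0.0004, 5, 0, 0, 0, 0.0025, 0.0003, 0.0004, 5, 0, 0, 0, 0.004, 0.0004, 0.0004, 5, 0, 0, 0, 0.005, 0.0005, 0.0004, 5, 0, 0, 0, 0.006, 0.0006, 0.0004, 5, 0, 0, 0, 0.006, 0.0006, 0.0004, 5],
)

```text
clock: 9.35
position: [0.5816, 0.0038, 0.1142]
ee_rot: [3.138, 0.153, 0.0]
force: [-0.1, 0.7, -2.9]
width: 0.105
gripper_force: 55.0
```

Call:
arm_command(
  deltas=[0, 0, 0, 0.0005, 0, 0, 5, 0, 0, 0, 0.001, 0.0001, 0, 5, 0, 0, 0, 0.0012, 0.0001, 0, 5, 0, 0, 0, 0.0012, 0.0001, 0, 5, 0, 0, 0, 0.0012, 0.0001, 0, 5],
)

```text
clock: 9.85
position: [0.5826, 0.0039, 0.1141]
ee_rot: [3.138, 0.153, -0.0]
force: [0.9, 0.8, -2.9]
width: 0.104
gripper_force: 55.0
```

Call:
arm_command(
  deltas=[0, 0, 0, 0.0004, 0, 0, 5, 0, 0, 0, 0.0008, 0.0001, 0, 5, 0, 0, 0, 0.001, 0.0001, 0, 5, 0, 0, 0, 0.001, 0.0001, 0, 5],
)

```text
clock: 10.25
position: [0.5835, 0.004, 0.1141]
ee_rot: [3.138, 0.153, -0.001]
force: [-1.3, -0.5, -2.3]
width: 0.106
gripper_force: 55.0
```

Call:
arm_command(
  deltas=[0, 0, 0, 0.0003, 0, 0, 5, 0, 0, 0, 0.0006, 0.0001, 0, 5, 0, 0, 0, 0.0008, 0.0001, 0, 5, 0, 0, 0, 0.0008, 0.0001, 0, 5],
)

```text
clock: 10.65
position: [0.5835, 0.004, 0.1139]
ee_rot: [3.138, 0.153, -0.003]
force: [-5.3, -0.7, -0.7]
width: 0.103
gripper_force: 55.0
```

Call:
arm_command(
  deltas=[0, 0, 0, -0.0008, -0.0001, 0, 5, 0, 0, 0, -0.0008, -0.0001, -0.002, 5, 0, 0, 0, -0.0008, -0.0001, -0.004, 5, 0, 0, 0, -0.0008, -0.0001, -0.006, 5, 0, 0, 0, -0.0008, -0.0001, -0.008, 5, 0, 0, 0, -0.0008, -0.0001, -0.01, 5, 0, 0, 0, -0.0008, -0.0001, -0.01, 5],
)

```text
clock: 11.35
position: [0.5835, 0.004, 0.1037]
ee_rot: [-3.138, -0.153, 0.001]
force: [-2.8, -0.7, -4.8]
width: 0.11
gripper_force: 55.0
```

Call:
arm_command(
  deltas=[0, 0, 0, 0, 0, -0.001, 5, 0, 0, 0, 0, 0, -0.002, 5, 0, 0, 0, 0, 0, -0.003, 5, 0, 0, 0, 0, 0, -0.004, 5, 0, 0, 0, 0, 0, -0.005, 5, 0, 0, 0, 0, 0, -0.005, 5],
)

```text
clock: 11.95
position: [0.5824, 0.0038, 0.0992]
ee_rot: [3.137, 0.153, -0.004]
force: [-9.7, -0.8, 3.2]
width: 0.107
gripper_force: 55.0
```

Call:
arm_command(
  deltas=[0, 0, 0, 0, 0, -0.001, 5, 0, 0, 0, 0, 0, -0.002, 5, 0, 0, 0, 0, 0, -0.003, 5, 0, 0, 0, 0, 0, -0.004, 5, 0, 0, 0, 0, 0, -0.005, 5, 0, 0, 0, 0, 0, -0.006, 5, 0, 0, 0, 0, 0, -0.006, 5],
)

```text
clock: 12.65
position: [0.5822, 0.0039, 0.0921]
ee_rot: [3.138, 0.153, -0.005]
force: [-5.9, 0.0, -6.1]
width: 0.107
gripper_force: 55.0
```

Call:
arm_command(
  deltas=[0, 0, 0, 0, 0, -0.0007, 5, 0, 0, 0, 0, 0, -0.0014, 5, 0, 0, 0, 0, 0, -0.002, 5, 0, 0, 0, 0, 0, -0.0026, 5, 0, 0, 0, 0, 0, -0.003, 5, 0, 0, 0, 0, 0, -0.003, 5],
)

```text
clock: 13.25
position: [0.5835, 0.004, 0.0901]
ee_rot: [3.138, 0.153, -0.0]
force: [-3.6, -0.7, -6.0]
width: 0.106
gripper_force: 55.0
```

Call:
arm_command(
  deltas=[0, 0, 0, 0, 0, -0.0005, 5, 0, 0, 0, 0, 0, -0.001, 5, 0, 0, 0, 0, 0, -0.0012, 5, 0, 0, 0, 0, 0, -0.0012, 5],
)

```text
clock: 13.65
position: [0.5836, 0.004, 0.0894]
ee_rot: [3.138, 0.153, 0.0]
force: [-7.7, -1.0, -0.8]
width: 0.107
gripper_force: 55.0
```

Call:
arm_command(
  deltas=[0, 0, 0, 0, 0, -0.0004, 5, 0, 0, 0, 0, 0, -0.0008, 5, 0, 0, 0, 0, 0, -0.001, 5, 0, 0, 0, 0, 0, -0.001, 5],
)

```text
clock: 14.05
position: [0.5836, 0.004, 0.0889]
ee_rot: [3.138, 0.153, 0.001]
force: [-9.7, -2.2, 5.3]
width: 0.106
gripper_force: 55.0
```

Call:
arm_command(
  deltas=[0, 0, 0, -0.0004, 0, -0.0004, 5, 0, 0, 0, -0.0004, 0, -0.0008, 5, 0, 0, 0, -0.0004, 0, -0.0008, 5, 0, 0, 0, -0.0004, 0, -0.0008, 5],
)

```text
clock: 14.45
position: [0.5836, 0.004, 0.0888]
ee_rot: [3.137, 0.153, 0.002]
force: [-10.4, -1.3, 10.7]
width: 0.105
gripper_force: 55.0
```

The bracket has stopped hard at the expected home height under about 13 N. I'll ease off, release and retreat upward.

Call:
arm_command(
  deltas=[0, 0, 0, -0.0006, 0, 0.001, 5, 0, 0, 0, -0.0006, 0, 0.0015, 5, 0, 0, 0, -0.0006, 0, 0.0015, 30, 0, 0, 0, -0.0006, 0, 0.0015, 30, 0, 0, 0, -0.0006, 0, 0.0015, 30, 0, 0, 0, -0.0006, 0, 0.0015, 30, 0, 0, 0, -0.002, 0, 0.015, 30, 0, 0, 0, -0.004, 0, 0.04, 30, 0, 0, 0, -0.01, 0, 0.07, 30, 0, 0, 0, -0.02, 0, 0.1, 30, 0, 0, 0, -0.03, 0, 0.1, 30, 0, 0, 0, -0.03, 0, 0.1, 30],
)

```text
clock: 15.65
position: [0.5527, 0.0041, 0.1885]
ee_rot: [3.137, 0.153, 0.003]
force: [0.6, 0.0, -0.1]
width: 0.326
gripper_force: 0.0
```

```bash
python3 - <<'E'
from h import *
im=optics.get_image("wrist");sc=optics.get_image("scene")
r=lambda i,w,h:cv2.resize(i,(w,h),interpolation=cv2.INTER_CUBIC)
cv2.imwrite("pics/f.png",np.hstack([r(im[0:230,130:390],400,354),r(sc[195:265,235:314],400,354)]))
E
```

```text
(no output)
```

View pics/f.png

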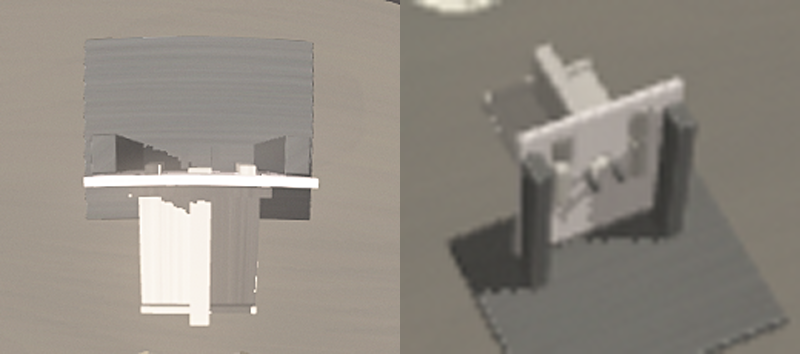

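The left crop shows the bracket hanging level and centred against the plate (139..258 on plate 84..318). In the right crop both tabs sit behind the slots at (562,150) and (638,125). The force record shows the push over the roller, then the pull down past it, then the hard stop.

```bash
python3 -c "
from cell import arm
print(arm.sign_off())"
```

```text
the job is handed in; nothing more can be done
None
```

I fitted the hooked bracket into both slots and pushed it down past the roller to a hard stop at the expected home height, then released it and handed the job in. No verdict was returned; I judged that the roller had sprung back from the forces, not from seeing it.

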